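Slide the dish through to the trivet

TASK

Push the round ceramic dish flat along the counter, through the narrow gap between the squat twist-cap jar and the low flip-top bin, until it rests against the edge of the gray trivet on the other side, where it will serve as the spoon rest. Only push it: never lift it or tip it. The dish may brush the jar and the bin on its way, but do not bump those two with the robot, leave the other things standing where they are, and finish clear of everything.

Things in the scene. Friction and masses are not known exactly. Their poses are not given: they have to be found in the camera images.
- dish: Loose round white ceramic dish, straight sided, open on top: 90 mm across, 38 mm high, wall 5 mm, floor 12 mm thick, about 0.3 kg (varies). Origin at the centre of its underside, z up. It starts 0.2 to 0.25 m from the gap, on the side away from the trivet, up to 50 mm off the gap's centre line.
- bin: Low flip-top plastic bin fixed to the counter on the robot's side of the gap, white with a gray lid: 100 mm (own x) by 80 mm (own y) by 50 mm high. Origin at the centre of its underside. Its own x axis points away from the robot across the gap to the jar; its own y axis is the direction (either way) in which the gap is passed.
- jar: Squat glass jar with a steel twist cap, fixed to the counter on the far side of the gap: 80 mm across, 48 mm high. Origin at the centre of its underside, 188 mm from the bin's origin along the bin's x axis.
- gap (a point): Middle of the gap at counter height, halfway between the facing sides of bin and jar (99 mm from the bin's origin along the bin's x axis; axes as the bin's). The gap is 98 mm wide at its narrowest, 4 mm to spare on each side of the dish, and 80 mm long along the bin's y axis.
- trivet: Round gray silicone trivet fixed to the counter, 160 mm across, 8 mm thick, its centre 0.2 to 0.25 m from the gap on the side across from the dish (left or right of the robot, varies). Origin at the centre of its underside. The dish touches its edge when their centres are 125 mm apart.
- sifter: Loose stainless sifter cup, 90 mm across, 85 mm high, with a handle reaching 79 mm from its axis; beyond the jar. Origin at the centre of its underside. To be left alone.
- shaker: Loose aluminium shaker, 44 mm across, 75 mm high, beyond the jar. Origin at the centre of its underside. To be left alone.
- mug: Loose white ceramic mug, 76 mm across, 85 mm high, beyond the jar. Origin at the centre of its underside. To be left alone.
Mind the look-alikes: they are no part of the job. Several things look just like the bin: the one meant starts nearest to the robot's base. Leave any pink look-alike of the dish alone.

How it is judged:
By the outcome, as a careful person would: the job done as asked, in the order asked, and still so for the second after the job is handed in, with the robot touching nothing.
It also fails if it takes over 48 s, if anything falls off the work surface, if the arm or the gripper's body presses on something with over 40 N, if the wrist force passes 120 N, or if a joint passes its speed limit or range.

ROBOT

A 7-joint arm with a two-finger parallel gripper is mounted at the origin on the work surface. World frame = base frame: x ahead of the robot, y to its left, z up, the work surface at z = 0. Lengths are in m, angles in rad, forces in N, time in s.
With the tool pointing down it reaches from about 0.4 to 0.85 m from the base axis. Payload 6.9 kg.
Tool frame: the origin (TCP) lies midway between the tips of the shut fingers; the grasp point (between the pads) lies behind it (ctrl.pinch_z is the z of the grasp point in the tool frame, in m); z points along the fingers, y is the line along which they close (so a half turn about z gives the same grasp; the last joint's range is limited). The gripper opens to 85 mm and grips with 20 to 120 N. Pads are 22 mm wide; open, the fingers measure 114 mm over their backs; the gripper's body (76 mm by 85 mm) begins 54 mm behind the grasp point. The pads swing forward as they close: fully open they stand 13 mm farther back than shut.
Start: joints at [1.359, 0.507, -0.238, 1.5, 0.126, 1.149, -0.155], TCP at [0.195, -0.594, 0.231] pointing down, gripper open.
Joint ranges: [-3.08, 3.08], [-0.24, 2.05], [-1.43, 1.35], [0, 2.5], [-1.52, 4.66], [0.17, 1.96], [-2.89, 2.89]. Speed limits (rad/s): [2.39, 2.39, 3.14, 3.14, 3.14, 3.14, 3.14].

INTERFACE

Orientations are given as a unit quaternion [w, x, y, z].
In Python, from station import ctrl, get_state, vision, ticket, models gives the robot as it stands. Calls block until the motion is done:
- ctrl.movep(position, orientation): joint-space move of the TCP to a pose.
- ctrl.movel(position, frame=None, max_speed=0.15): straight line of the TCP; frame=None keeps the orientation; max_speed is the mean speed in m/s.
- ctrl.set_joints(angles): joint-space move.
- ctrl.ungrasp() and ctrl.close_gripper(force=None): open the fingers fully, or close them until they stop; force is the grip in N (None keeps the last).
- ctrl.pause(seconds).
- ctrl.ik(position, orientation): joint angles nearest the present ones, or None.
- get_state(): the state.
- vision.grab_frame(name): name is "side" or "top" or "wrist"; returns (picture, depth): 420x560x3 uint8, blue, green, red; 420x560 float32, m along the optical axis (not along the pixel's ray), 0 where there is no reading.
- vision.camera_info(name): a dict with "mtx" (3x3 intrinsics, pixels), "R" (3x3) and "t" (3): a world point X has camera coordinates R X + t; the wrist camera has in their place "hand_eye" (4x4, takes a point from camera to tool coordinates, whose origin is the TCP and whose axes are the flange's). Camera axes: x right, y down, z forward; pixel columns grow to the right and rows downward; lengths in m; the calibration is good to about 2 mm. A picture is of the moment at which its call begins: read the wrist's pose just before it. camera_info takes no time and is no camera call.
A pose or a line that the arm cannot do raises ctrl.Unreachable and nothing moves.
- ticket.close_job(): hands the job in; it is judged then, once.
Trained networks look in the newest picture that a camera, given by its name, has taken for a name from the list of things; names that differ only in an ending like _2 or _b are one class to them, and where a whole thing is asked for, a point or a joint stands for the part that bears it (a point fixed in the world has none). Each returns a list of dicts, best first, with "p" (0 to 1); they miss things now and then, are a little off and sometimes report something else, mostly with a low value. They report only what shows in the picture. A call takes as long as a camera call. They do not tell look-alikes from the thing itself.
- models.recognise(camera, target): "point" ([column, row] in pixels, amid what is visible of it).
- models.masks_of(camera, target): "mask" (420x560 bool, what is visible of it) and "point" ([column, row] in pixels, amid what is visible of it).
The state is a dict: "time": time; "qpos": joint angles; "qd": joint speeds; "tau": joint torques, N m; "tcp_pos": TCP position; "eef_rot": TCP orientation; "contact_force": force on the tool from outside, world axes, zero at the start; "wrist_torque": the same for the moment, N m; "width": finger opening in m; "gripper_force": force on a finger pad.
Only numpy, scipy, OpenCV 4.12 (cv2) and the standard library are available. Lean on these libraries where they do the work, as an engineer would, in place of code of your own. Each camera call takes 0.05 s, during which the arm holds its last target. There are 200 camera calls.

## Working session

There is one attempt and no reset: what is moved stays moved. The work goes in short steps, each a Python script; the robot and the scene stay as the last script left them, time stands still between calls to the robot, and variables do not carry over. Pictures are saved under pics/ and viewed, at most 10 in all, crops included, and the job is handed in when it is done.

```bash
ls; mkdir -p pics
cat > h.py <<'E'
import numpy as np, cv2
from station import ctrl, get_state, vision, ticket, models
def cloud(cam, d):
    i=vision.camera_info(cam); K=np.array(i["mtx"]); R=np.array(i["R"]); t=np.array(i["t"])
    v,u=np.mgrid[:420,:560]
    p=np.stack([(u-K[0,2])/K[0,0]*d,(v-K[1,2])/K[1,1]*d,d],-1)
    return (p-t)@R
E
python3 - <<'E'
from h import *
print(get_state()["time"],ctrl.pinch_z,get_state()["eef_rot"])
for c in ["top","side"]:
    im,d=vision.grab_frame(c); cv2.imwrite(f"pics/{c}0.png",im); P=cloud(c,d); np.save(c+"0.npy",P)
    for n in ["dish","bin","jar","trivet","sifter","shaker","mug"]:
        for r in models.masks_of(c,n):
            m=r["mask"]&(d>0)
            if m.sum()<5: continue
            q=P[m]; print(c,n,round(r["p"],2),np.round(r["point"]),m.sum(),np.round(np.median(q,0),3),np.round(np.percentile(q,2,0),3),np.round(np.percentile(q,98,0),3))
print(get_state()["time"])
E
```

```text
pics
0.0 -0.0187 [-8.76807113e-04  9.87477127e-01  1.57759743e-01 -1.39238050e-04]
top dish 0.72 [347. 221.] 696 [ 0.483 -0.269  0.012] [ 0.444 -0.308  0.007] [ 0.522 -0.226  0.039]
top bin 0.94 [408. 284.] 984 [ 0.293 -0.438  0.046] [ 0.243 -0.483  0.016] [ 0.34  -0.398  0.052]
top jar 0.82 [271. 189.] 526 [ 0.585 -0.03   0.047] [ 0.551 -0.063  0.019] [0.621 0.006 0.052]
top jar 0.7 [190. 209.] 2080 [0.53  0.218 0.008] [0.459 0.147 0.003] [0.601 0.291 0.013]
top sifter 0.84 [326. 141.] 850 [ 0.727 -0.195  0.022] [ 0.673 -0.233 -0.001] [ 0.766 -0.149  0.086]
top shaker 0.55 [261. 150.] 213 [ 0.692 -0.001  0.068] [ 0.677 -0.02   0.004] [0.716 0.02  0.077]
top mug 0.71 [348. 222.] 697 [ 0.483 -0.269  0.012] [ 0.444 -0.307  0.006] [ 0.522 -0.226  0.039]
top mug 0.56 [227. 152.] 688 [0.704 0.107 0.026] [0.665 0.062 0.001] [0.736 0.158 0.086]
side dish 0.96 [337. 188.] 934 [ 0.482 -0.273  0.019] [ 0.44  -0.313  0.002] [ 0.523 -0.226  0.041]
side dish 0.92 [388. 212.] 1086 [ 0.333 -0.269  0.019] [ 0.289 -0.334  0.001] [ 0.373 -0.222  0.041]
side dish 0.61 [248. 168.] 1342 [ 0.713 -0.178  0
[... 230 characters left out ...]
0.445 0.014 0.052]
side jar 0.91 [250. 225.] 972 [ 0.578 -0.015  0.047] [ 0.548 -0.062  0.002] [0.622 0.01  0.052]
side trivet 0.94 [203. 305.] 3630 [0.527 0.221 0.009] [0.457 0.145 0.001] [0.603 0.29  0.012]
side trivet 0.63 [207. 209.] 476 [0.686 0.009 0.049] [ 0.676 -0.016  0.003] [0.711 0.02  0.077]
side trivet 0.17 [335. 188.] 904 [ 0.484 -0.272  0.02 ] [ 0.44  -0.313  0.003] [ 0.523 -0.226  0.041]
side sifter 0.95 [247. 165.] 1249 [ 0.71  -0.182  0.055] [ 0.672 -0.238  0.004] [ 0.772 -0.148  0.087]
side shaker 0.58 [206. 211.] 506 [0.688 0.009 0.045] [ 0.676 -0.026  0.   ] [0.724 0.02  0.077]
side mug 0.55 [180. 230.] 1486 [0.687 0.105 0.055] [0.664 0.062 0.001] [0.739 0.164 0.087]
0.8
```

View pics/top0.png

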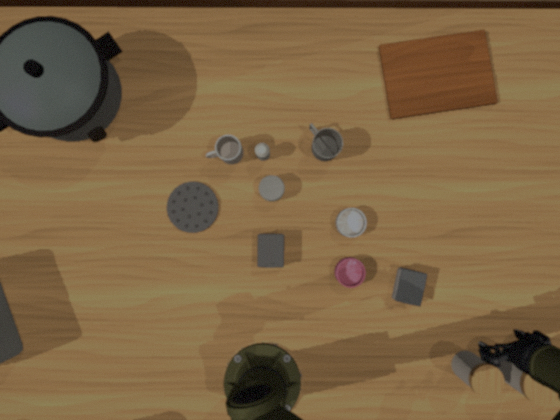

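View pics/side0.png

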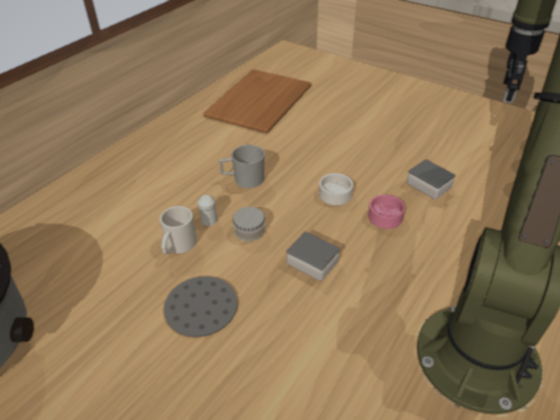

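The top view shows the white dish at (351,222), the pink look-alike at (350,271), the jar at (271,188) and the trivet at (192,207). The mug, shaker and sifter stand beyond the jar. The side view shows the same layout.

There are three bin candidates: (270,250) is about 0.40 m from the base, (410,286) about 0.53 m, and a gray shape at (467,367) about 0.6 m. The one at (270,250) is nearest and sits opposite the jar, as described. I'll fit the geometry and confirm this in one crop.

```bash
cat > fit.py <<'E'
from h import *
from scipy.optimize import least_squares
def rim(P,c,lo,hi,r=.075):
    q=P.reshape(-1,3); q=q[np.isfinite(q).all(1)]
    return q[(np.hypot(q[:,0]-c[0],q[:,1]-c[1])<r)&(q[:,2]>lo)&(q[:,2]<hi)][:,:2]
def circ(q):
    (c,r)=cv2.minEnclosingCircle(q.astype(np.float32)); return np.round(c,4),round(r,4),len(q)
if __name__=="__main__":
    for cam in ["top","side"]:
        P=np.load(cam+"0.npy")
        print(cam,"dish",circ(rim(P,(.483,-.269),.030,.045)),"jar",circ(rim(P,(.585,-.03),.042,.056,.055)),"trivet",circ(rim(P,(.53,.218),.005,.015,.1)))
        r=cv2.minAreaRect(rim(P,(.395,-.025),.044,.056,.08).astype(np.float32)); print("bin",np.round(r[0],4),np.round(r[1],4),r[2])
    im=cv2.imread("pics/top0.png")[160:310,150:430]; cv2.imwrite("pics/crop.png",cv2.resize(im,None,fx=2.8,fy=2.8,interpolation=cv2.INTER_CUBIC))
E
python3 fit.py
```

```text
top dish (array([ 0.483, -0.269]), 0.0446, 158) jar (array([ 0.5873, -0.0256]), 0.0388, 496) trivet (array([0.5293, 0.2126]), 0.0983, 1858)
bin [ 0.3986 -0.024 ] [0.0776 0.0982] 89.94282531738281
side dish (array([ 0.4827, -0.2701]), 0.0489, 282) jar (array([ 0.5872, -0.0275]), 0.0406, 570) trivet (array([0.5286, 0.2172]), 0.0975, 3456)
bin [ 0.3988 -0.0263] [0.1014 0.082 ] 0.5296941995620728
```

View pics/crop.png

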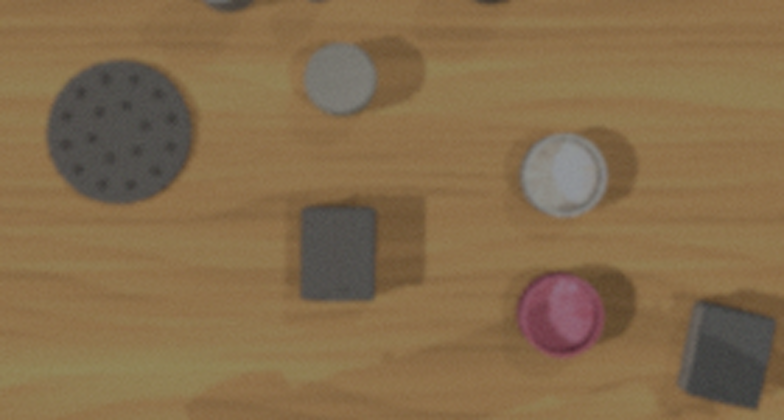

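The crop confirms the choice: the bin at (270,250) stands squarely opposite the jar. The measured jar–bin distance is 188.6 mm, against 188 mm given. The gap is at about (0.498, -0.025) and is passed along +y.

I'll put the shut fingers inside the dish and push on its front inner wall. That keeps it aligned and keeps the fingers within the dish's outline.

Run:
```python
from h import *
q=[0,1,0,0]
for p in [(.483,-.269,.15),(.483,-.269,.018),(.498,-.03,.018),(.5,.13,.018)]: print(np.round(ctrl.ik(p,q),2))
ctrl.movep([.483,-.269,.16],q); ctrl.close_gripper(20)
im,d=vision.grab_frame("wrist"); cv2.imwrite("pics/w1.png",im)
ctrl.movel([.483,-.269,.05],max_speed=.15)
s=get_state();print(s["time"],s["tcp_pos"],s["contact_force"],s["width"])
```

```text
[ 0.63  0.48 -0.25  1.81  0.15  0.87 -1.26]
[ 0.58  0.66 -0.18  1.93  0.2   0.57 -1.3 ]
[ 0.15  0.61 -0.21  2.07  0.26  0.48 -1.82]
[-0.11  0.63 -0.28  2.03  0.33  0.53 -2.21]
4.1167 [ 0.48350089 -0.26919207  0.0506131 ] [-0.02336126 -0.70417646  0.2215169 ] 4.086965734146857e-05
```

View pics/w1.png

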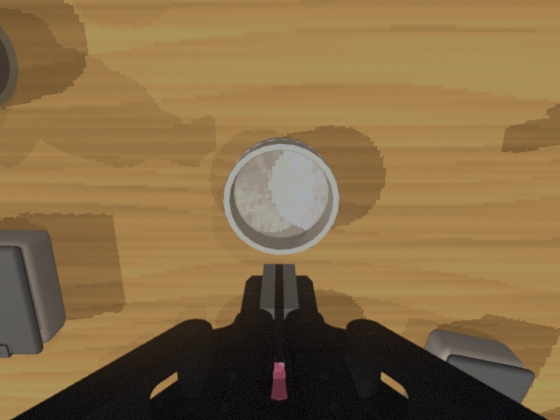

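The wrist view shows the dish centred at (281,198), in line with the shut fingers at column 279, so the tool is over its middle. Next I'll go down and push in steps.

Run:
```python
from h import *
from fit import rim,circ
def say():
    s=get_state();print(round(s["time"],2),np.round(s["tcp_pos"],4),np.round(s["contact_force"],1))
ctrl.movel([.483,-.269,.018],max_speed=.06); say()
for x,y in [(.486,-.225),(.498,-.15),(.498,-.09),(.498,-.05)]:
    ctrl.movel([x,y,.018],max_speed=.06); say()
for c in ["top","side"]:
    im,d=vision.grab_frame(c); cv2.imwrite(f"pics/{c}1.png",im); P=cloud(c,d)
    for r in models.masks_of(c,"dish")[:3]:
        m=r["mask"]&(d>0); q=P[m]; print(c,round(r["p"],2),np.round(np.percentile(q,2,0),3),np.round(np.percentile(q,98,0),3))
```

```text
4.8 [ 0.483  -0.2689  0.0178] [ 0.4 -0.1  0.2]
5.68 [ 0.486  -0.2251  0.018 ] [-0.4  0.2 -0.4]
7.1 [ 0.498  -0.1503  0.018 ] [-0.5  0.7  0.4]
8.25 [ 0.498  -0.0902  0.018 ] [0.2 0.3 0.4]
9.07 [ 0.4981 -0.0499  0.018 ] [0.3 1.2 0.2]
top 0.9 [ 0.292 -0.303  0.001] [ 0.375 -0.221  0.04 ]
side 0.88 [ 0.289 -0.308  0.002] [ 0.373 -0.222  0.041]
side 0.69 [ 0.449 -0.115  0.   ] [ 0.529 -0.027  0.048]
```

View pics/side1.png

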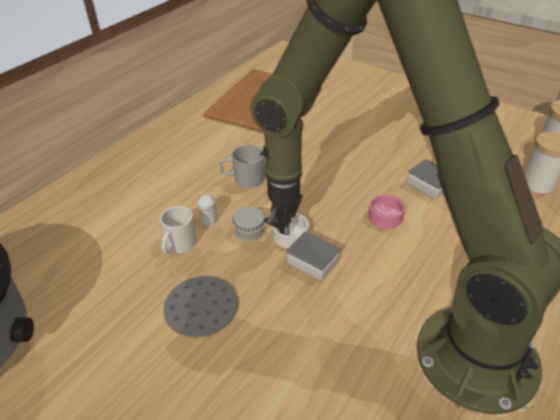

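The dish, at about (291,232), is flat at the gap entrance with the fingers inside it. The gripper is clear of the jar at (250,222) and the bin at (313,255). I'll continue through the gap while watching the forces.

Run:
```python
from h import *
for y in np.r_[np.arange(-.035,.095,.015),.1,.105,.11]:
    ctrl.movel([.498,float(y),.018],max_speed=.05)
    s=get_state();f=s["contact_force"];print(round(s["time"],2),round(float(y),3),np.round(f,1))
    if np.hypot(*f[:2])>6: print("stop");break
c="side"; im,d=vision.grab_frame(c); cv2.imwrite("pics/side2.png",im); P=cloud(c,d)
for r in models.masks_of(c,"dish")[:3]:
    m=r["mask"]&(d>0); q=P[m]; print(c,round(r["p"],2),np.round(np.percentile(q,2,0),3),np.round(np.percentile(q,98,0),3))
```

```text
9.72 -0.035 [-0.5  1.2 -0.4]
10.17 -0.02 [-0.1 -0.2 -0. ]
10.62 -0.005 [-0.9  0.1 -0. ]
11.07 0.01 [-0.2  0.2 -0.3]
11.52 0.025 [-0.3  0.1 -0.1]
11.97 0.04 [0.5 0.4 0.5]
12.42 0.055 [ 1.  -0.2 -1.1]
12.87 0.07 [-0.4  0.6  0.1]
13.32 0.085 [-0.1 -0.1  0.8]
13.77 0.1 [0.  0.6 0.3]
14.02 0.105 [-0.4  0.  -0.5]
14.27 0.11 [ 1.3 -1.2  0.7]
side 0.71 [ 0.289 -0.309  0.003] [ 0.372 -0.222  0.041]
side 0.63 [0.451 0.044 0.001] [0.514 0.13  0.041]
side 0.62 [ 0.676 -0.013  0.005] [0.714 0.021 0.078]
```

View pics/side2.png

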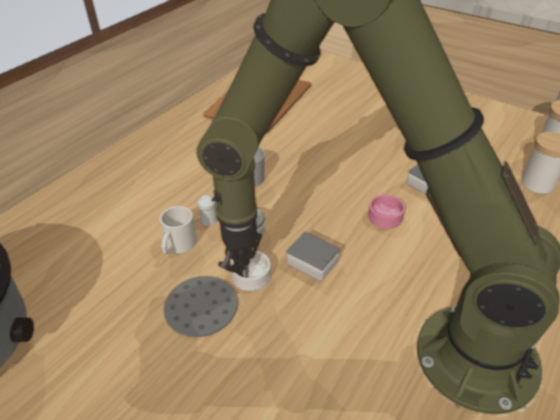

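The dish is through the gap at about (252,270), just short of the trivet at (201,305). I'll cover the last stretch in 1.5 mm steps until I feel contact.

```bash
cat > push.py <<'E'
from h import *
def push(x,y0,y1,lim=3.5,z=.018):
    for y in np.arange(y0,y1,.0015):
        ctrl.movel([x,float(y),z],max_speed=.02)
        f=[]
        for _ in range(4): f.append(get_state()["contact_force"]); ctrl.pause(.03)
        f=np.mean(f,0); print(round(float(y),4),np.round(f,1))
        if np.hypot(*f[:2])>lim: print("contact"); break
    return y
def look(n):
    for c in ["top","side"]:
        im,d=vision.grab_frame(c); cv2.imwrite(f"pics/{c}{n}.png",im); P=cloud(c,d); np.save(f"{c}{n}.npy",P)
        q=P.reshape(-1,3); q=q[(np.hypot(q[:,0]-.498,q[:,1]-.095)<.06)&(q[:,2]>.03)&(q[:,2]<.043)][:,:2]
        k=cv2.minEnclosingCircle(q.astype(np.float32)); lo,hi=np.percentile(q,1,0),np.percentile(q,99,0)
        t=np.array([.530,.219]); print(c,len(q),np.round(k[0],4),round(k[1],4),"dist",np.hypot(*(k[0]-t)), "mid",np.round((lo+hi)/2,4))
E
python3 - <<'E'
from push import *
y=push(.498,.1115,.13)
ctrl.movel([.498,float(y)-.015,.018],max_speed=.05)
ctrl.movel([.498,float(y)-.015,.2],max_speed=.15)
look(3); print(get_state()["time"])
E
```

```text
0.1115 [-0.3 -0.  -0.1]
0.113 [-0.4 -0.7 -0.1]
0.1145 [-0.5 -0.6 -0.2]
0.116 [ 0.1 -0.6  0. ]
0.1175 [-0.1 -0.5 -0.3]
0.119 [-0.1 -0.4 -0.2]
0.1205 [-0.3 -0.2 -0. ]
0.122 [-0.2 -0.6  0.1]
0.1235 [ 0.4 -3.2  0.4]
0.125 [-0.6 -4.3  1.8]
contact
top 115 [0.4908 0.0993] 0.0443 dist 0.12592696214099475 mid [0.4897 0.0945]
side 367 [0.489  0.0979] 0.0465 dist 0.12782756225175948 mid [0.4899 0.099 ]
20.1167
```

Run:
```python
from h import *
a=cv2.imread("pics/side3.png")[180:340,150:350]; b=cv2.imread("pics/top3.png")[150:310,150:350]
cv2.imwrite("pics/c3.png",cv2.resize(np.hstack([a,b]),None,fx=2,fy=2.,interpolation=cv2.INTER_CUBIC))
for c in ["top","side"]:
    P=np.load(c+"3.npy").reshape(-1,3); q=P[(np.hypot(P[:,0]-.53,P[:,1]-.219)<.11)&(P[:,2]>.0055)&(P[:,2]<.011)&(P[:,1]>.16)][:,:2]
    from scipy.optimize import least_squares
    print(c,np.percentile(q[:,0],[1,99]),np.percentile(q[:,1],[99]))
```

```text
top [0.56527401 0.6190909 ] [0.28844755]
side [0.45529046 0.60547608] [0.29151307]
```

View pics/c3.png

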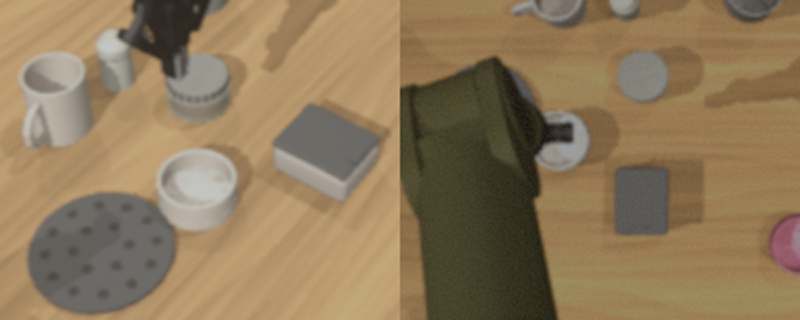

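The side crop shows the dish at (197,190) flat and against the trivet's edge. In the top crop the arm covers that spot. I'll move the arm away, then check the distance with the view clear.

Run:
```python
from push import *
ctrl.movep([.42,-.2,.3],[0,1,0,0]); look(4)
im,d=vision.grab_frame("top"); P=cloud("top",d)
for n in ["trivet","jar","dish","sifter","shaker","mug"]:
    for r in models.masks_of("top",n)[:2]:
        q=P[r["mask"]&(d>0)]; print(n,round(r["p"],2),np.round((np.percentile(q,1,0)+np.percentile(q,99,0))/2,4),np.round(np.ptp(q,0),3))
print(get_state()["time"])
```

```text
top 160 [0.4907 0.1002] 0.0444 dist 0.12517683514458258 mid [0.4898 0.0995]
side 366 [0.4893 0.0973] 0.0464 dist 0.12829126038584332 mid [0.4899 0.0987]
trivet 0.59 [0.5305 0.218  0.0079] [0.158 0.157 0.018]
jar 0.65 [ 0.5853 -0.0241  0.0264] [0.077 0.081 0.06 ]
dish 0.71 [0.4896 0.1025 0.022 ] [0.085 0.095 0.049]
sifter 0.58 [ 0.7226 -0.1914  0.0414] [0.112 0.106 0.096]
sifter 0.52 [ 0.6992 -0.001   0.0366] [0.055 0.047 0.085]
shaker 0.75 [ 6.97e-01 -1.00e-04  4.15e-02] [0.042 0.042 0.075]
mug 0.88 [0.7004 0.109  0.0434] [0.074 0.1   0.09 ]
mug 0.15 [ 0.3996 -0.024   0.0261] [0.105 0.081 0.06 ]
21.8333
```

The dish and trivet centres are about 125 mm apart, which means they touch. Contact was also felt during the push, and the other things have not moved.

```bash
python3 -c "
from station import ticket; print(ticket.close_job())"
```

```text
the job is handed in; nothing more can be done
None
```

I pushed the white dish flat through the gap until it rested against the trivet's edge (centres about 125 mm apart by the top camera, about 128 mm by the side camera, and contact was felt). The other things show no sign of having moved, the arm is clear of everything, and I handed the job in at about 22 s.

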